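Run a wafer carrier in under the inspection microscope

TASK

Pick up the carrier that holds the round violet wafer by its blue grip bar, set it on the microscope's base and run it, wafer end first, between the guide rails and in under the ring light until the wafer is centred beneath the lens. Leave it lying flat there, do not touch the microscope's head, and leave the other carrier where it is.

Things in the scene. Friction and masses are not known exactly. Their poses are not given: they have to be found in the camera images.
- wafer_carrier_grip (a point): Carrier to move (0.26 kg +-30%): flat white plate 200x60x6 mm, 145 mm of it ahead of the grip and 55 behind, flat on the table at first. Blue upright grip bar 30 mm long (x), 16 across (y), top 64 mm above the plate's underside; a low steel weight behind it makes the carrier balance level at the bar. Point: bar's axis, 40 mm above the underside. x to the wafer end, z up.
- wafer_centre (a point): Centre of the round violet wafer (49 mm, gold grid) fixed on that carrier, 115 mm ahead of the grip bar along x, 7 mm above the plate's underside; axes as the grip's. At the microscope it lies between two fixed guide rails 12 mm high, 80 mm apart inside, from 60 mm before the lens axis to 35 mm past it, flared at the entry (to 92 mm before). A blue stop halts it 3 mm past the lens axis.
- microscope_head: Fixed: black ring light 68 mm across round the lens, underside 36 mm above the base plate; white barrel and blue camera above to 292 mm; arm to a column 130 mm behind (+x). Origin: on the lens axis at the base plate's top, where the carrier is to lie (12 mm above the table). x: the way a carrier slides in; z up. Plate 160 mm wide, clear above from x = -250 mm up to the ring light.
- chip_carrier_grip (a point): The other carrier, to be left alone: same build and size, but with a square gold chip, 44 mm, black in the middle, in place of the wafer. Point: its grip bar's axis, 40 mm above the plate's underside; x points to its chip end.
Things that resemble listed ones, but are neither listed nor needed, are in the scene too. Leave any green look-alike of the part that bears wafer_carrier_grip alone.

How it is judged:
By the outcome, as a careful person would: the job done as asked, in the order asked, and still so for the second after the job is handed in, with the robot touching nothing.
It also fails if it takes over 40 s, if anything falls off the work surface, if the arm or the gripper's body presses on something with over 40 N, if the wrist force passes 120 N, or if a joint passes its speed limit or range.

ROBOT

A 6-joint arm with a two-finger parallel gripper is mounted at the origin on the work surface. World frame = base frame: x ahead of the robot, y to its left, z up, the work surface at z = 0. Lengths are in mm, angles in rad, forces in N, time in s.
With the tool pointing down it reaches from about 400 to 925 mm from the base axis. Payload 12.5 kg.
Tool frame: the origin (TCP) lies midway between the tips of the shut fingers; the grasp point (between the pads) lies 19 mm behind it; z points along the fingers, y is the direction in which the jaws open and shut (so a half turn about z gives the same grasp; the last joint's range is limited). The gripper opens to 95 mm and grips with 3 to 60 N. Pads are 20 mm wide; open, the fingers measure 119 mm over their backs; the gripper's body (75 mm by 180 mm) begins 59 mm behind the grasp point.
Start: joints at [1.23, 0.491, 1.559, -0, 1.092, -0.106], TCP at [145.387, 607.873, 214.661] pointing down, gripper open.
Joint ranges: [-3.1, 3.1], [-0.84, 2.19], [0.05, 2.79], [-1.13, 4.28], [0.06, 2.93], [-2.69, 2.69]. Speed limits (rad/s): [2.22, 2.22, 2.79, 3.14, 3.14, 3.14].

INTERFACE

Orientations are given as [roll, pitch, yaw] about the fixed x, y, z axes, in that order (R = Rz(yaw) Ry(pitch) Rx(roll)).
In Python, from cell import env, eyes, job_done, boxes_of, regions_of gives the robot as it stands.
- The arm moves only by the tool send_rows, never from a script. Its argument "plan" is text: rows parted by semicolons, each of 5 numbers parted by spaces: the shift along the tool's x, y, z in mm, then the turn about the tool's z in rad, then the finger opening in mm, from 0 to 95.1. In form: x y z roll gripper; .... A call has 1 to 8 rows; each row shifts and turns the pose as measured when the row begins, along the tool's axes as they then stand; what a row does not reach is not made up. A row lasts 1/10 s, in which the tool goes at most 50 mm and 8.59 degrees, less where a joint would pass 70% of its speed; a pose out of reach is approached as far as the arm can. A call with a gripper value outside its range is refused whole. The fingers move at their own pace and stop on an object; the grip force is fixed at half the most. Time passes only in rows, so rows that do not move let the fingers close. It gives the time, the measured TCP pose, the force and the opening at its end, in the units of the state.
- env.state(): the state, without advancing time (a new reading comes with each control period).
- eyes.read_camera(name): name is "scene" or "top" or "wrist"; returns a dict with "image" (480x640x3 uint8, red, green, blue), "vertical_fov" (degrees; the focal length in pixels is half the picture's height over the tangent of half this angle, whatever the lens; pixels are square), "cx", "cy" (the principal point, pixels), "extrinsics" (4x4, takes a point from camera to world coordinates). Camera axes: x right, y up, looking along -z (the intrinsics and any distortion apply to the point x, -y, -z); pixel columns grow to the right and rows downward; lengths in mm; the calibration is good to about 2 mm. A picture is of the moment at which its call begins. There is no depth.
- job_done(): hands the job in, once; it reports no verdict.
Trained networks look in a picture, given as the dict that the camera call returned (one of the last four; its "shot" number tells which), for a name from the list of things; names that differ only in an ending like _2 or _b are one class to them, and where a whole thing is asked for, a point or a joint stands for the part that bears it (a point fixed in the world has none). Each returns a list of dicts, best first, with "confidence" (0 to 1); they miss things now and then, are a little off and sometimes report something else, mostly with a low value. They report only what shows in the picture. A call takes as long as a camera call. They do not tell look-alikes from the thing itself.
- boxes_of(target, picture): "bbox" ([left, top, width, height] in pixels, round what is visible of it).
- regions_of(target, picture): "pixels" (480x640 bool, what is visible of it) and "bbox" ([left, top, width, height] in pixels, round what is visible of it).
The state is a dict: "t": time; "joints": joint angles; "qvel": joint speeds; "tau": joint torques, N m; "eef_pos": TCP position; "tcp_rot": TCP orientation; "ft_force": force on the tool from outside, world axes, zero at the start; "moment": the same for the moment, N m; "opening": opening from 0.0 (shut) to 1.0 (fully open).
Only numpy, scipy, OpenCV 4.12 (cv2) and the standard library are available. Lean on these libraries where they do the work, as an engineer would, in place of code of your own. Each camera call takes 0.05 s, during which the arm holds its last target.

## Working session

There is one attempt and no reset: what is moved stays moved. The work goes in short steps, Python scripts to look and compute and a tool call to move; the robot and the scene stay as the last step left them, time stands still between calls to the robot, and variables do not carry over. Pictures are saved under pics/ and viewed, and the job is handed in when it is done.

Besides the shell and the picture viewer there is one more tool, called after "Call:" as name(argument=value, ...), one argument or row to a line, values as JSON. send_rows: Moves the arm, as the interface text tells. Its arguments: {"type":"object","properties":{"plan":{"type":"string"}},"required":["plan"]}

```bash
ls; mkdir -p pics; cat > h.py <<'E'
import numpy as np, cv2
from cell import env, eyes, job_done, boxes_of, regions_of
def save(p,n): cv2.imwrite('pics/'+n, cv2.cvtColor(p['image'],cv2.COLOR_RGB2BGR))
def f_of(p): return 240/np.tan(np.radians(p['vertical_fov'])/2)
def ray(p,u,v):
    f=f_of(p);E=np.array(p['extrinsics']);d=np.array([(u-p['cx'])/f,-(v-p['cy'])/f,-1.]);
    return E[:3,3],E[:3,:3]@d
def onz(p,u,v,z):
    o,d=ray(p,u,v);return o+d*(z-o[2])/d[2]
def proj(p,X):
    E=np.array(p['extrinsics']);c=E[:3,:3].T@(np.array(X)-E[:3,3]);f=f_of(p)
    return p['cx']+f*c[0]/-c[2],p['cy']-f*c[1]/-c[2]
E
python3 - <<'E'
from h import *
print(env.state())
for n in ['top','scene','wrist']:
    p=eyes.read_camera(n);save(p,n+'0.png');print(n,{k:v for k,v in p.items() if k not in('image',)})
    for t in ['wafer_carrier_grip','wafer_centre','microscope_head','chip_carrier_grip']:
        print(t,[(np.round(b['bbox']).tolist(),round(b['confidence'],2)) for b in boxes_of(t,p)])
E
```

```text
pics
{'t': 0.0, 'joints': array([ 1.23038207e+00,  4.91567034e-01,  1.55947757e+00, -2.58975072e-05,
        1.09172369e+00, -1.05585147e-01]), 'qvel': array([-1.00857886e-03, -1.00300052e-04, -4.88088496e-05,  2.97530597e-03,
       -1.40385115e-03,  5.20508895e-04]), 'tau': array([ 1.37206320e-03, -6.12667537e+01, -2.58172345e+01,  6.92666438e-02,
        4.83201316e-02, -1.32777641e-04]), 'eef_pos': array([145.30901551, 607.60115281, 214.0474312 ]), 'tcp_rot': array([-3.14042114e+00, -1.01059392e-04,  2.90677544e+00]), 'ft_force': array([-1.25689389,  0.05526692, -0.48984331]), 'moment': array([-0.01485671, -0.0987831 ,  0.05079522]), 'opening': 0.9970565652387949}
top {'vertical_fov': 46.31189236275439, 'cx': 324.3950954981225, 'cy': 237.79825867493943, 'extrinsics': array([[ 1.68135774e-02,  9.92709708e-01, -1.19351326e-01,
         3.41518915e+02],
       [-9.99858639e-01,  1.67019109e-02, -1.93589419e-03,
        -1.01929338e+01],
       [ 7.16142579e-05,  1.19367004e-01,  9.92850197e-01,
         1.03425211e+03],
       [ 0.00000000e+00,  0.00000000e+00,  0.00000000e+00,
    
[... 1018 characters left out ...]
0, 55.0], 0.85), ([299.0, 134.0, 48.0, 60.0], 0.65)]
microscope_head [([324.0, 288.0, 104.0, 139.0], 0.67)]
chip_carrier_grip [([197.0, 204.0, 61.0, 66.0], 0.9)]
wrist {'vertical_fov': 60.85559394088625, 'cx': 322.25415464963805, 'cy': 245.24695190168032, 'extrinsics': array([[ 2.32487019e-01, -9.32837446e-01, -2.75252765e-01,
         6.73077734e+01],
       [ 9.72599334e-01,  2.22817476e-01,  6.63544110e-02,
         6.25771529e+02],
       [-5.66752953e-04, -2.83137196e-01,  9.59079250e-01,
         3.84123286e+02],
       [ 0.00000000e+00,  0.00000000e+00,  0.00000000e+00,
         1.00000000e+00]]), 'shot': 3}
wafer_carrier_grip []
wafer_centre []
microscope_head []
chip_carrier_grip []
```

View pics/top0.png

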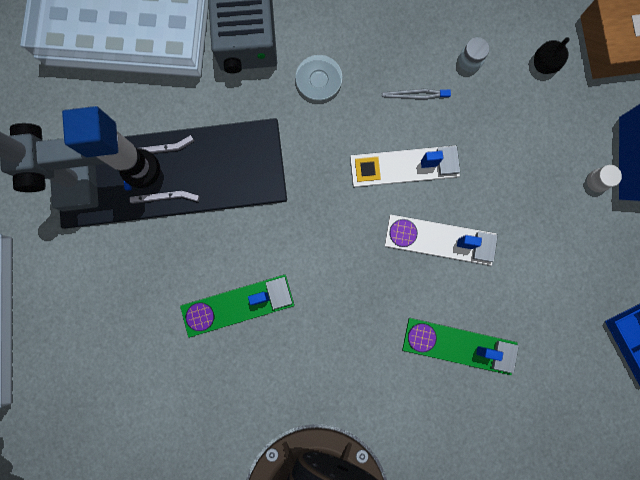

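View pics/scene0.png

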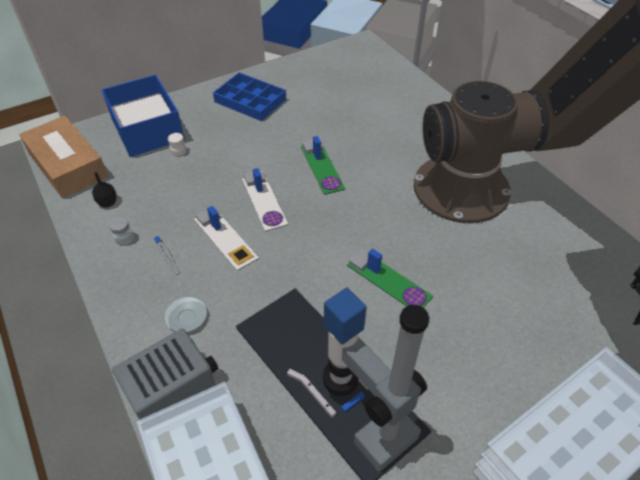

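```bash
python3 - <<'E'
import cv2
a=cv2.imread('pics/top0.png')[130:390,170:530]
cv2.imwrite('pics/top0c.png',cv2.resize(a,None,fx=2.2,fy=2.2,interpolation=cv2.INTER_CUBIC))
a=cv2.imread('pics/top0.png')[60:220,0:200]
cv2.imwrite('pics/top0m.png',cv2.resize(a,None,fx=3.7,fy=3.7,interpolation=cv2.INTER_CUBIC))
E
```

```text
(no output)
```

View pics/top0c.png

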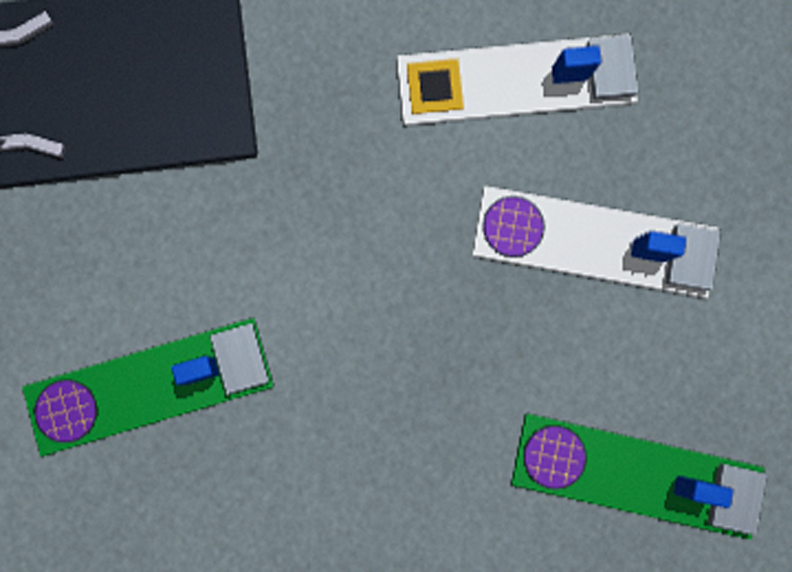

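View pics/top0m.png

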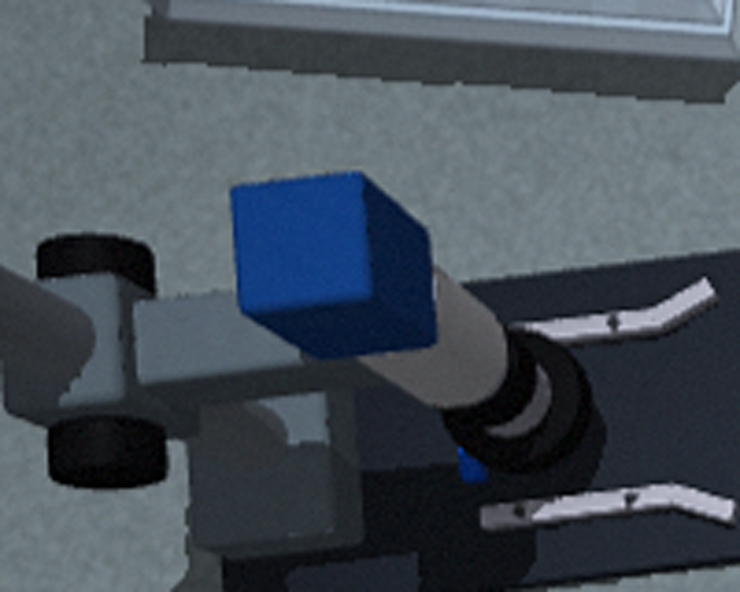

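The target is the white carrier with the violet wafer: in the top picture its wafer is at about (404,233) and its bar at (470,241). The others are the green look-alikes at (238,305) and (460,347), and the white chip carrier at (405,165). The crop confirms this. The microscope's ring is at about (140,168), with its entry facing image right (-y). Next I'll measure.

```bash
cat > m.py <<'E'
from h import *
def rect(p,mask,z):
    cs,_=cv2.findContours(mask.astype(np.uint8),cv2.RETR_EXTERNAL,cv2.CHAIN_APPROX_NONE)
    c=max(cs,key=cv2.contourArea)[:,0,:]
    w=np.array([onz(p,u,v,z)[:2] for u,v in c],np.float32)
    return cv2.minAreaRect(w),c
E
python3 - <<'E'
from m import *
p=eyes.read_camera('top'); im=p['image'].astype(int); R,G,B=[im[...,i] for i in range(3)]
hsv=cv2.cvtColor(p['image'],cv2.COLOR_RGB2HSV)
# wafer
vio=((R>80)&(B>110)&(G<90))
n,l,s,c=cv2.connectedComponentsWithStats(vio.astype(np.uint8))
for i in range(1,n):
    if s[i,4]>100: print('vio',c[i],s[i],onz(p,*c[i],7).round(1))
box=np.zeros(vio.shape,bool);box[205:275,375:505]=1
pl=box&((R>200)&(G>200)|vio)
r,_=rect(p,cv2.morphologyEx(pl.astype(np.uint8),cv2.MORPH_CLOSE,np.ones((5,5))),6);print('white part',r)
bl=(B>100)&(R<70)&(G<110)
n,l,s,c=cv2.connectedComponentsWithStats(bl.astype(np.uint8))
for i in range(1,n):
    if s[i,4]>20: print('blue',c[i].round(1),s[i],onz(p,*c[i],40).round(1),onz(p,*c[i],64).round(1))
for reg in regions_of('wafer_carrier_grip',p)[:3]:
    r,_=rect(p,reg['pixels'],6);print('reg',reg['bbox'],r)
# base plate corners
for uv in [(277,119),(286.5,201)]: print('base',onz(p,*uv,12).round(1))
# bright rails
rl=(R>150)&(G>150)&(B>150);m=np.zeros_like(rl);m[130:205,125:205]=1
n,l,s,c=cv2.connectedComponentsWithStats((rl&m).astype(np.uint8))
for i in range(1,n):
    if s[i,4]>30:
        print('rail',c[i].round(1),s[i])
        ys,xs=np.where(l==i)
        for x in range(xs.min(),xs.max()+1,6):
            q=ys[xs==x]; 
            if len(q): print(x,q.min(),q.max()+0,onz(p,x,q.min()-.5,24).round(1)[:2],onz(p,x,q.max()+.5,24).round(1)[:2])
E
```

```text
vio [403.53220339 232.66440678] [390 220  27  26 295] [ 477.  -154.1    7. ]
vio [199.43267108 316.4392936 ] [187 303  26  27 453] [317.6 215.9   7. ]
vio [421.86947368 337.35157895] [409 324  27  28 475] [ 287.  -187.2    7. ]
white part ((468.3096923828125, -210.36773681640625), (174.336181640625, 58.49544143676758), 80.64021301269531)
blue [445.   92.5] [440  90  11   6  66] [ 734.3 -225.8   40. ] [ 724.8 -220.6   64. ]
blue [ 80.6 124.5] [  62  106   38   38 1215] [662.2 441.   40. ] [654.5 430.1  64. ]
blue [434.2 155.4] [426 151  17  10 137] [ 615.2 -205.2   40. ] [ 608.6 -200.5   64. ]
blue [472.8 240.5] [464 236  18  11 144] [ 460.7 -272.9   40. ] [ 457.8 -266.6   64. ]
blue [256.7 297.9] [248 292  18  13 160] [352.5 109.2  40. ] [352.2 106.3  64. ]
blue [630.4 333. ] [615 309  25  60 702] [ 302.4 -546.1   40. ] [ 303.3 -533.2   64. ]
blue [493.7 354.3] [485 348  18  13 161] [ 261.8 -306.4   40. ] [ 263.7 -299.3   64. ]
reg [386.4, 212.4, 112.6, 51.6] ((465.8273010253906, -222.88168334960938), (202.69644165039062, 62.83083724975586), 80.63546752929688)
reg [405.1, 317.7, 113.
[... 382 characters left out ...]
.2] [642.2 241.9]
rail [155.4 148. ] [144 145  21   6  67]
144 148 148 [625.5 328.1] [623.6 328. ]
150 147 150 [627.6 317.1] [620.  316.7]
156 147 149 [627.8 306. ] [622.1 305.7]
162 145 149 [631.7 295.1] [622.3 294.6]
rail [184.5 194.4] [171 191  27   9 123]
171 192 196 [543.6 274.1] [534.3 273.6]
177 191 195 [545.7 263.2] [536.4 262.8]
183 191 195 [545.9 252.2] [536.6 251.8]
189 193 197 [542.3 241.1] [533.  240.6]
195 195 199 [538.8 229.9] [529.5 229.5]
rail [157.2 195.9] [144 192  26   8  95]
144 199 199 [529.8 322.8] [527.9 322.7]
150 195 198 [537.4 312.3] [530.  311.9]
156 195 198 [537.6 301.3] [530.2 300.9]
162 193 197 [541.5 290.5] [532.2 290. ]
168 192 196 [543.5 279.6] [534.2 279.1]
```

```bash
cat > plan.py <<'E'
import sys
from h import *
def wrap(a): return (a+np.pi)%(2*np.pi)-np.pi
def plan(targets,grip,step=45,dy=.14,nmax=40):
    s=env.state();P=np.array(s['eef_pos']);yaw=s['tcp_rot'][2];out=[]
    for T in targets:
        T=np.array(T,float);d=T[:3]-P;a=wrap(T[3]-yaw)
        n=max(1,int(np.ceil(max(np.linalg.norm(d)/(T[4] if len(T)>4 else step),abs(a)/dy))))
        for i in range(n):
            c,si=np.cos(yaw),np.sin(yaw);w=d/n
            out.append((round(w[0]*c+w[1]*si,1),round(w[0]*si-w[1]*c,1),round(-w[2],1),round(-a/n,3),grip))
            yaw+=a/n
        P=T[:3]
    print(len(out));
    for k in range(0,len(out),8): print('; '.join(' '.join('%g'%x for x in r) for r in out[k:k+8]))
E
python3 - <<'E'
from plan import *
plan([(310,330,200,2.3),(430,0,160,1.8),(458.5,-267.5,130,1.407)],95)
E
```

```text
23
-28.1 -29 1.8 0.076 95; -30.2 -26.8 1.8 0.076 95; -32.2 -24.4 1.8 0.076 95; -33.9 -21.9 1.8 0.076 95; -35.5 -19.3 1.8 0.076 95; -36.8 -16.5 1.8 0.076 95; -38 -13.7 1.8 0.076 95; -38.9 -10.8 1.8 0.076 95
-40.8 -16.3 5 0.062 95; -41.7 -13.7 5 0.062 95; -42.5 -11.1 5 0.062 95; -43.1 -8.4 5 0.062 95; -43.5 -5.7 5 0.062 95; -43.8 -3 5 0.062 95; -43.9 -0.2 5 0.062 95; -43.8 2.5 5 0.062 95
-38.1 -4.7 4.3 0.056 95; -38.3 -2.6 4.3 0.056 95; -38.4 -0.4 4.3 0.056 95; -38.4 1.7 4.3 0.056 95; -38.2 3.9 4.3 0.056 95; -38 6 4.3 0.056 95; -37.6 8.2 4.3 0.056 95
```

Call:
send_rows(
  plan="-28 -29 2 0.076 95; -30 -27 2 0.076 95; -32 -24 2 0.076 95; -34 -22 2 0.076 95; -35 -19 2 0.076 95; -37 -17 2 0.076 95; -38 -14 2 0.076 95; -39 -11 2 0.076 95",
)

```text
t: 1.65
eef_pos: [309.7, 322.2, 197.8]
tcp_rot: [3.138, -0.001, 2.283]
ft_force: [-0.2, -0.1, 0.2]
opening: 0.998
```

```bash
python3 - <<'E'
from plan import *
plan([(430,0,160,1.8),(458.5,-267.5,130,1.407)],95)
E
```

```text
15
-40.3 -14.9 4.7 0.06 95; -41.1 -12.5 4.7 0.06 95; -41.8 -10 4.7 0.06 95; -42.3 -7.4 4.7 0.06 95; -42.7 -4.9 4.7 0.06 95; -42.9 -2.3 4.7 0.06 95; -43 0.3 4.7 0.06 95; -42.9 2.9 4.7 0.06 95
-38.1 -4.7 4.3 0.056 95; -38.3 -2.6 4.3 0.056 95; -38.4 -0.4 4.3 0.056 95; -38.4 1.7 4.3 0.056 95; -38.2 3.9 4.3 0.056 95; -38 6 4.3 0.056 95; -37.6 8.2 4.3 0.056 95
```

Call:
send_rows(
  plan="-40 -15 5 0.06 95; -41 -12.5 5 0.06 95; -42 -10 5 0.06 95; -42 -7.5 5 0.06 95; -43 -5 5 0.06 95; -43 -2 5 0.06 95; -43 0 5 0.06 95; -43 3 5 0.06 95",
)

```text
t: 2.45
eef_pos: [431.6, -14.0, 157.9]
tcp_rot: [3.131, -0.003, 1.783]
ft_force: [0.6, 1.2, 0.5]
opening: 1.0
```

Call:
send_rows(
  plan="-38 -5 4 0.056 95; -38 -3 4 0.056 95; -38 0 4 0.056 95; -38 2 4 0.056 95; -38 4 4 0.056 95; -38 6 4 0.056 95; -38 8 4 0.056 95",
)

```text
t: 3.15
eef_pos: [454.6, -294.4, 128.6]
tcp_rot: [3.129, -0.006, 1.372]
ft_force: [0.2, 0.6, -0.2]
opening: 1.0
```

```bash
python3 - <<'E'
from plan import *
for n in ['wrist','scene']:
    p=eyes.read_camera(n);save(p,n+'1.png')
    if n=='wrist':
        hsv=p['image'].astype(int);R,G,B=[hsv[...,i] for i in range(3)]
        vio=((R>80)&(B>110)&(G<90));nn,l,s,c=cv2.connectedComponentsWithStats(vio.astype(np.uint8))
        for i in range(1,nn):
            if s[i,4]>300: print('vio',c[i],s[i],onz(p,*c[i],7).round(1))
        print('bar top proj',proj(p,(458.5,-267.5,64)),proj(p,(458.5,-267.5,6)))
s=env.state();print(s['eef_pos'],s['tcp_rot'],s['joints'])
E
```

```text
vio [339.03131991  24.18344519] [330   0  18  46 447] [ 494.6 -157.8    7. ]
vio [279.80705009  30.71799629] [271   7  21  56 539] [ 456.4 -154.1    7. ]
vio [309.88235294  58.75959079] [294  52  34  16 391] [ 472.  -174.1    7. ]
bar top proj (np.float64(318.4971802433322), np.float64(217.87997389501356)) (np.float64(318.1901706352842), np.float64(200.76720440896787))
[ 454.84785893 -296.73626029  128.0994258 ] [ 3.12864913 -0.00523872  1.3691504 ] [-0.70515996  0.48060532  1.8603119   0.0152222   0.79192339 -0.51412608]
```

View pics/wrist1.png

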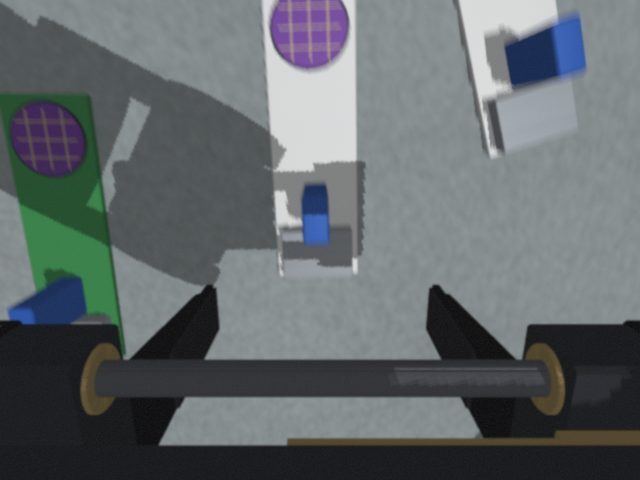

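View pics/scene1.png

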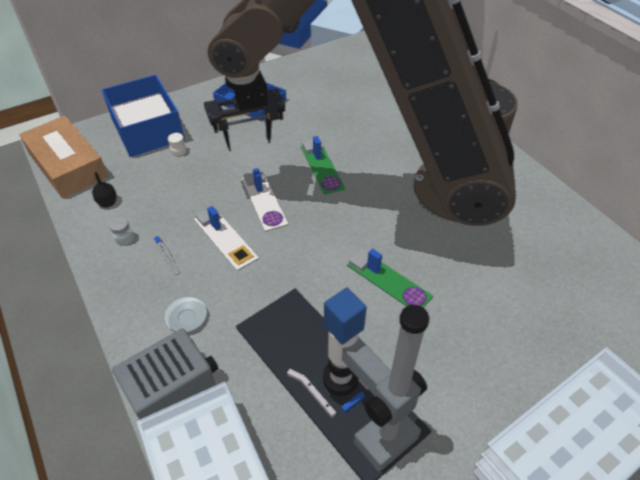

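Wrist picture: the white carrier is straight ahead, with its bar top at about (316,228) and its wafer at (310,25). The jaws are behind the bar. I'll re-measure at rest.

```bash
python3 - <<'E'
from plan import *
p=eyes.read_camera('wrist');save(p,'wrist2.png');im=p['image'].astype(int);R,G,B=[im[...,i] for i in range(3)]
a=p['image'][150:300,240:400]
cv2.imwrite('pics/w2c.png',cv2.cvtColor(cv2.resize(a,None,fx=4,fy=4,interpolation=cv2.INTER_CUBIC),cv2.COLOR_RGB2BGR))
s=env.state();print(s['eef_pos'],s['tcp_rot'])
r=regions_of('wafer_carrier_grip',p)
for q in r[:3]: print(q['bbox'],q['confidence'])
bl=(B>60)&(B>1.6*R)&(B>1.4*G)
m=np.zeros_like(bl);m[170:270,290:345]=1;ys,xs=np.where(bl&m);print(xs.min(),xs.max(),ys.min(),ys.max())
for y in range(ys.min(),ys.max()+1,6): q=xs[ys==y];print(y,q.min(),q.max(),B[y,q].mean())
# white plate side edges
for y in (90,110,130,150): 
    q=np.where((R[y,200:400]>170))[0]+200; print(y,q.min(),q.max(),onz(p,q.min()-.5,y,6)[:2],onz(p,q.max()+.5,y,6)[:2])
E
```

```text
[ 454.4065821  -294.47409322  128.13876884] [ 3.12979591 -0.00624241  1.37138177]
[258.5, 1.0, 99.9, 274.5] 0.93
[2.0, 85.6, 121.9, 261.5] 0.86
299 326 177 237
177 318 320 95.33333333333333
183 302 323 88.31818181818181
189 299 324 137.26923076923077
195 299 324 103.5
201 300 324 103.32
207 300 325 103.1923076923077
213 300 325 114.3076923076923
219 300 326 175.96296296296296
225 300 326 175.03703703703704
231 301 326 177.0
237 320 321 118.5
90 265 353 [ 438.94457756 -189.37552322] [ 497.36096245 -201.24470465]
110 266 353 [ 436.57353107 -201.86623622] [ 495.07527039 -213.78838574]
130 268 353 [ 434.81188419 -214.82198583] [ 492.72958291 -226.66131646]
150 285 353 [ 443.21610367 -230.21727831] [ 490.32150645 -239.87663255]
```

View pics/w2c.png

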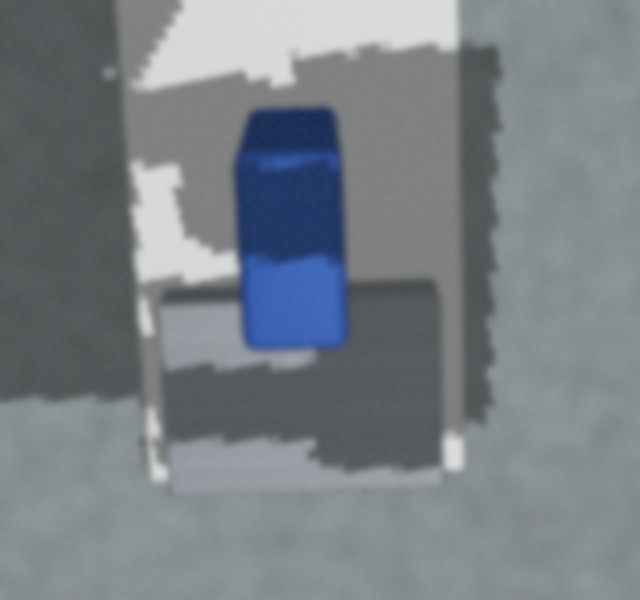

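```bash
python3 - <<'E'
from plan import *
p=eyes.read_camera('wrist')
f=onz(p,312.2,188.7,64);r=onz(p,314,237,64);print(f,r,(f+r)/2,np.linalg.norm(f-r),np.arctan2(*(f-r)[1::-1]))
print(onz(p,309,25,7))
plan([((f+r)[0]/2,(f+r)[1]/2,85,1.40),((f+r)[0]/2,(f+r)[1]/2,21,1.40,25)],95)
E
```

```text
[ 457.97044875 -248.56008429   64.        ] [ 453.19834556 -276.84945421   64.        ] [ 455.58439715 -262.70476925   64.        ] 28.689047031090666 1.4036807016276933
[ 474.96692068 -153.07874892    7.        ]
5
14.6 -2.3 21.8 -0.013 95; 14.6 -2.1 21.8 -0.013 95; 0 0 21.3 -0 95; 0 0 21.3 -0 95; 0 0 21.3 -0 95
```

Call:
send_rows(
  plan="13.5 -2 21 -0.015 95; 14 -2 21 -0.015 95; 0 0 0 0 95",
)

```text
t: 3.7
eef_pos: [456.5, -260.9, 87.1]
tcp_rot: [3.128, -0.005, 1.409]
ft_force: [-0.9, -0.2, 0.9]
opening: 0.994
```

```bash
python3 - <<'E'
from plan import *
p=eyes.read_camera('wrist');save(p,'wrist3.png')
s=env.state();print(s['eef_pos'],s['tcp_rot'])
plan([(456.5,-266,21,1.40,25)],95)
E
```

```text
[ 457.08702013 -261.9144941    88.30722321] [ 3.12656145 -0.00431758  1.4089525 ]
3
-1.4 0 22.4 0.003 95; -1.4 0 22.4 0.003 95; -1.4 0 22.4 0.003 95
```

View pics/wrist3.png

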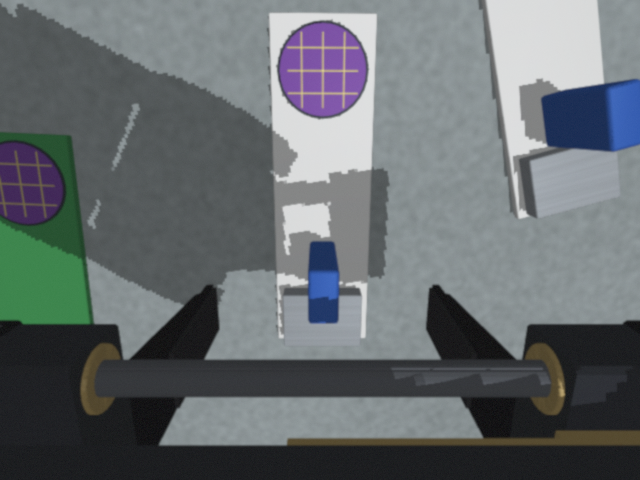

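Call:
send_rows(
  plan="-1.5 0 22 0 95; -1.5 0 22 0 95; -1 0 22 0 95; 0 0 0 0 95",
)

```text
t: 4.15
eef_pos: [460.7, -267.1, 26.0]
tcp_rot: [3.119, -0.0, 1.412]
ft_force: [-0.4, -0.3, 0.5]
opening: 0.998
```

```bash
python3 - <<'E'
from plan import *
s=env.state();print(s['eef_pos'],s['tcp_rot'],s['ft_force'])
E
```

```text
[ 460.7453567  -267.11205939   26.00259085] [ 3.11910348e+00 -2.20966752e-04  1.41198198e+00] [-0.43061636 -0.3137802   0.50731347]
```

Call:
send_rows(
  plan="0 -3.5 4 0 70; 0 0 0 0 40; 0 0 0 0 12; 0 0 0 0 5; 0 0 0 0 5; 0 0 0 0 5; 0 0 0 0 5; 0 0 0 0 5",
)

```text
t: 4.95
eef_pos: [459.1, -267.9, 27.3]
tcp_rot: [3.113, 0.003, 1.412]
ft_force: [-0.3, 1.2, -0.4]
opening: 0.381
```

```bash
python3 - <<'E'
from plan import *
for i in range(12):
    p=eyes.read_camera('wrist');s=env.state();print(s['t'],s['opening'].round(3),s['eef_pos'].round(1),s['tcp_rot'].round(4),s['ft_force'].round(1))
save(p,'wrist4.png')
E
```

```text
Traceback (most recent call last):
AttributeError: 'float' object has no attribute 'round'
```

```bash
python3 - <<'E'
from plan import *
for i in range(12):
    p=eyes.read_camera('wrist');s=env.state();print(round(s['t'],2),round(s['opening'],3),s['eef_pos'].round(1),s['tcp_rot'].round(4),s['ft_force'].round(1))
save(p,'wrist4.png')
E
```

```text
5.05 0.301 [ 459.1 -267.9   27.2] [3.1130e+00 3.1000e-03 1.4125e+00] [ 0.2  0.1 -0.8]
5.1 0.259 [ 459.1 -267.9   27.2] [3.1130e+00 3.1000e-03 1.4124e+00] [-0.2 -0.6  0.6]
5.15 0.216 [ 459.  -267.9   27.1] [3.1132e+00 3.0000e-03 1.4125e+00] [-1.9 -0.4  0.2]
5.2 0.173 [ 458.9 -267.8   27.1] [3.1137e+00 2.8000e-03 1.4126e+00] [-5.3 -0.1 13.6]
5.25 0.172 [ 458.5 -267.7   27.3] [3.1144e+00 2.7000e-03 1.4129e+00] [-4.8 -0.6  8.3]
5.3 0.17 [ 458.3 -267.7   27.4] [3.1148e+00 2.6000e-03 1.4131e+00] [-5.5 -1.   8.7]
5.35 0.17 [ 458.3 -267.7   27.4] [3.1149e+00 2.6000e-03 1.4131e+00] [-5.5 -0.9  8.2]
5.4 0.169 [ 458.3 -267.7   27.4] [3.1148e+00 2.6000e-03 1.4131e+00] [-5.5  0.1  7.3]
5.45 0.169 [ 458.3 -267.7   27.4] [3.1148e+00 2.6000e-03 1.4130e+00] [-5.  -0.9  7.5]
5.5 0.167 [ 458.3 -267.7   27.4] [3.1147e+00 2.7000e-03 1.4130e+00] [-5.3 -0.7  7.1]
5.55 0.17 [ 458.3 -267.7   27.4] [3.1148e+00 2.6000e-03 1.4130e+00] [-5.6 -1.3  7.6]
5.6 0.167 [ 458.3 -267.7   27.4] [3.1147e+00 2.7000e-03 1.4130e+00] [-5.7 -0.3  7.3]
```

View pics/wrist4.png

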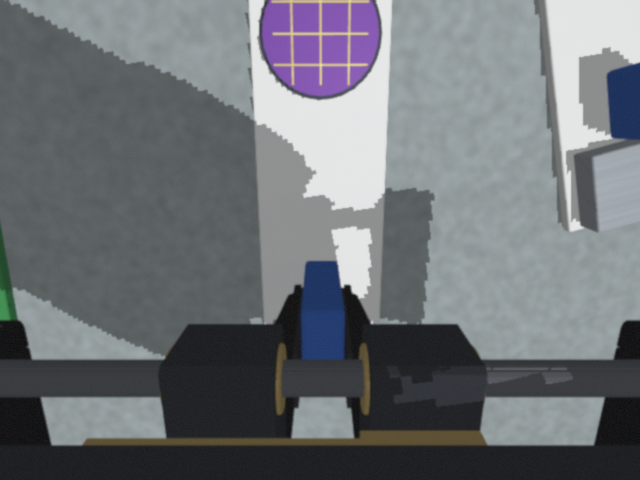

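```bash
python3 - <<'E'
from plan import *
p=eyes.read_camera('wrist');im=p['image'].astype(int);R,G,B=[im[...,i] for i in range(3)]
vio=((R>70)&(B>1.25*G)&(R>1.1*G))|((R>170)&(B<150)&(R>1.2*B))
m=np.zeros_like(vio);m[0:110,250:390]=1;vio&=m
cs,_=cv2.findContours(vio.astype(np.uint8),0,1);c=max(cs,key=cv2.contourArea)[:,0,:];h=cv2.convexHull(c)[:,0,:]
h=h[h[:,1]>3]
W=np.array([onz(p,u,v,7)[:2] for u,v in h]);A=np.c_[2*W,np.ones(len(W))];x=np.linalg.lstsq(A,(W**2).sum(1),rcond=None)[0]
print('wafer',x[:2],np.sqrt(x[2]+x[:2]@x[:2]),len(W))
s=env.state();d=x[:2]-s['eef_pos'][:2];print(np.hypot(*d),np.arctan2(d[1],d[0]),s['tcp_rot'][2])
# microscope
p=eyes.read_camera('top');save(p,'top2.png');g=cv2.GaussianBlur(cv2.cvtColor(p['image'],cv2.COLOR_RGB2GRAY),(3,3),0).astype(float)
def edge(pts,vert,z,half=5):
    out=[]
    for (u,v) in pts:
        k=np.arange(-half,half+1)
        l=g[v,u+k] if not vert else g[v+k,u]
        d=np.abs(np.diff(l));i=(d**2*(k[:-1]+.5)).sum()/(d**2).sum()
        out.append(onz(p,u+(0 if vert else i),v+(i if vert else 0),z)[:2])
    out=np.array(out,np.float32);vx,vy,x0,y0=cv2.fitLine(out,cv2.DIST_HUBER,0,.01,.01).ravel()
    r=np.abs((out[:,0]-x0)*vy-(out[:,1]-y0)*vx);print('line',np.arctan2(vy,vx)%np.pi,(x0,y0),r.max().round(2));return np.array([vx,vy,x0,y0])
T=edge([(u,round(119+(277-u)*.125)) for u in range(205,272,3)],True,12)
Bt=edge([(u,round(201+(286-u)*.125)) for u in range(210,282,3)],True,12)
F=edge([(round(277+(v-119)*.11),v) for v in range(124,197,3)],False,12)
rl=(g>130)
for nm,v0,v1,inn in(('up',138,155,1),('lo',186,202,0)):
    pts=[];o=[]
    for u in range(146,181 if inn else 184):
        q=[v for v in range(v0,v1) if g[v,u]>120]
        if q:
            # subpixel crossing
            v=max(q) if inn else min(q); w=v+1 if inn else v-1
            t=(g[v,u]-110)/(g[v,u]-g[w,u]); pts.append(onz(p,u,v+(w-v)*t,24)[:2])
    pts=np.array(pts,np.float32);vx,vy,x0,y0=cv2.fitLine(pts,cv2.DIST_HUBER,0,.01,.01).ravel();print(nm,np.arctan2(vy,vx)%np.pi,x0,y0,len(pts))
E
```

```text
wafer [ 475.953299   -153.19514902] 24.77879917047903 37
115.84479701679957 1.4177478588984571 1.4129967561588441
line 1.7119983 (np.float32(681.73456), np.float32(150.1193)) 0.48
line 1.7129085 (np.float32(519.2405), np.float32(144.16847)) 0.79
line 0.14074096 (np.float32(608.89746), np.float32(72.92793)) 0.27
up 1.7052321 619.7075 294.5029 35
lo 1.7264016 543.2005 284.4291 38
```

View pics/top2.png

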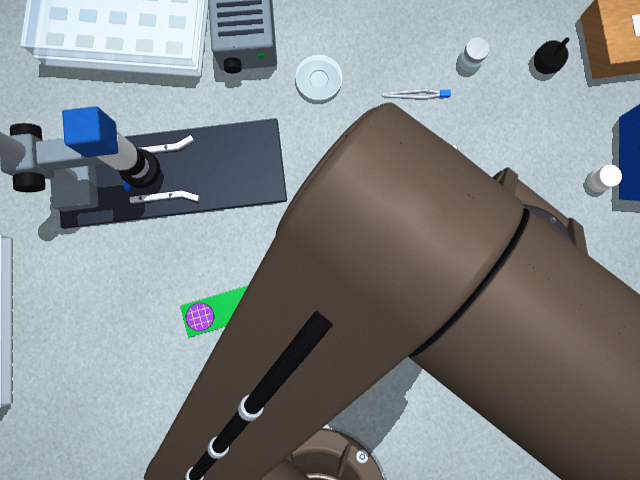

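```bash
python3 - <<'E'
from plan import *
yaw=1.712;d=np.array([np.cos(yaw),np.sin(yaw)]);n=np.array([d[1],-d[0]])
L=np.array([576.4,320.8])
def P(a,b,z): return [*(L+a*d+b*n),z]
for nm,(x0,y0,w,h) in (('top',(40,90,260,150)),('scene',(220,270,220,200))):
    p=eyes.read_camera(nm);k=3
    im=cv2.resize(cv2.cvtColor(p['image'],cv2.COLOR_RGB2BGR)[y0:y0+h,x0:x0+w],None,fx=k,fy=k,interpolation=cv2.INTER_CUBIC)
    def pl(pts,col):
        q=np.array([[(a-x0+.5)*k,(b-y0+.5)*k] for a,b in (proj(p,X) for X in pts)],np.int32);cv2.polylines(im,[q],False,col,1)
    pl([P(33+0,-80,12),P(-250,-80,12),P(-250,80,12),P(33,80,12)],(0,255,255))
    for s in(-1,1): pl([P(35,40*s,24),P(-60,40*s,24),P(-92,(54)*s,24)],(0,0,255))
    pl([P(34*np.cos(t),34*np.sin(t),48) for t in np.linspace(0,6.3,40)],(0,255,0))
    pl([P(0,0,12),P(0,0,304)],(255,0,255)); pl([P(33,-10,24),P(33,10,24)],(255,255,0))
    cv2.imwrite('pics/ov_%s.png'%nm,im)
E
```

```text
(no output)
```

View pics/ov_top.png

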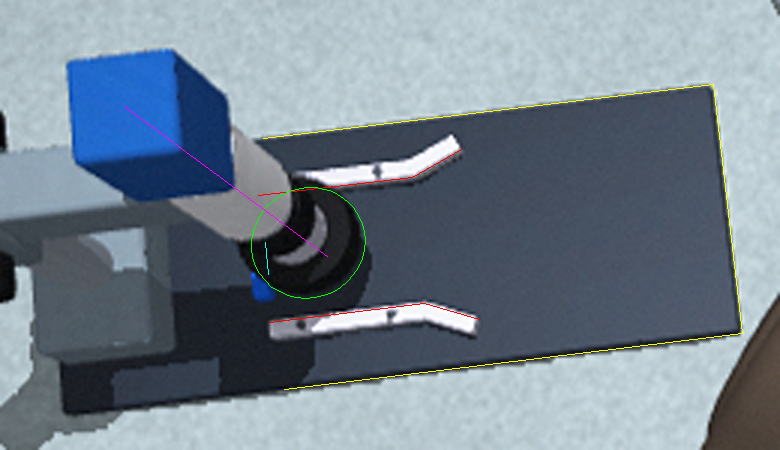

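View pics/ov_scene.png

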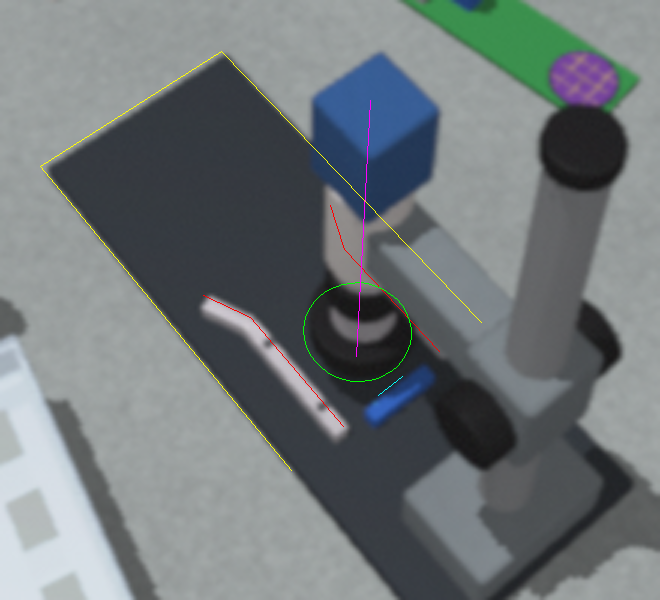

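Overlays agree with both camera pictures to within about 2 mm. The lens axis is at about (576.4, 320.8) with yaw 1.712. Next I lift, then carry to the base entry.

Call:
send_rows(
  plan="0 0 -40 0 5; 0 0 -40 0 5; 0 0 -25 0 5",
)

```text
t: 6.1
eef_pos: [453.6, -265.7, 131.2]
tcp_rot: [3.124, -0.002, 1.413]
ft_force: [0.9, -0.6, -2.5]
opening: 0.167
```

```bash
python3 - <<'E'
from plan import *
p=eyes.read_camera('wrist');save(p,'wrist5.png')
s=env.state();print(s['eef_pos'],s['tcp_rot'],s['ft_force'],s['opening'])
plan([(610,80,128,1.712)],5,48)
E
```

```text
[ 454.56994435 -266.44895614  134.29395424] [ 3.11995637e+00 -8.98240073e-05  1.41291439e+00] [ 1.44807206 -0.84279001  1.93754692] 0.16987450011706579
8
45.8 12.4 0.8 -0.037 5; 45.3 14.1 0.8 -0.037 5; 44.8 15.8 0.8 -0.037 5; 44.1 17.4 0.8 -0.037 5; 43.5 19.1 0.8 -0.037 5; 42.7 20.7 0.8 -0.037 5; 41.9 22.3 0.8 -0.037 5; 41.1 23.8 0.8 -0.037 5
```

View pics/wrist5.png

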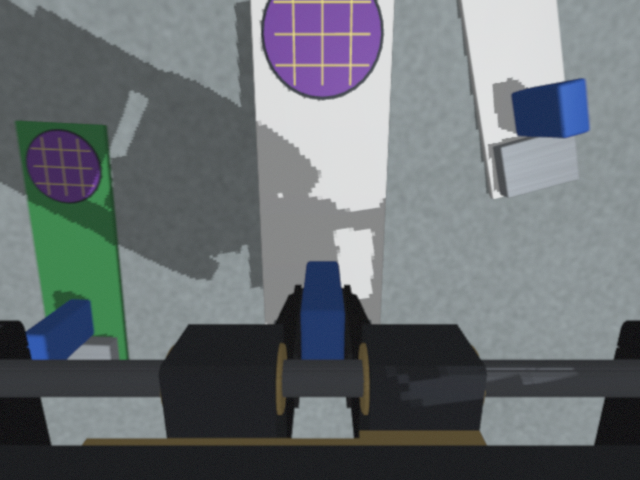

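The carrier is held level: its view relative to the wrist is unchanged, with the wafer still at (321,33).

Call:
send_rows(
  plan="46 12 1 -0.037 5; 45 14 1 -0.037 5; 45 16 1 -0.037 5; 44 17 1 -0.037 5; 43.5 19 1 -0.037 5; 43 21 1 -0.037 5; 42 22 1 -0.037 5; 41 24 1 -0.037 5",
)

```text
t: 6.95
eef_pos: [612.9, 87.5, 124.3]
tcp_rot: [3.122, 0.009, 1.709]
ft_force: [0.8, -1.2, -2.8]
opening: 0.166
```

```bash
python3 - <<'E'
from plan import *
p=eyes.read_camera('wrist');p=eyes.read_camera('wrist');p=eyes.read_camera('wrist');save(p,'wrist6.png');q=eyes.read_camera('scene');save(q,'scene6.png')
s=env.state();print(s['eef_pos'],s['tcp_rot'],s['ft_force'],s['opening'],s['qvel'])
plan([(610.2,83.2,60,1.712)],5,40)
E
```

```text
[612.19855528  86.4832404  124.04780793] [3.12276933 0.00865219 1.70982181] [-0.80043475  0.0352934  -3.36450125] 0.1658960600843764 [-0.04113918 -0.01781322  0.01874673 -0.0019078   0.00204969 -0.00344445]
2
-1.5 -1.2 32 -0.001 5; -1.5 -1.2 32 -0.001 5
```

View pics/wrist6.png

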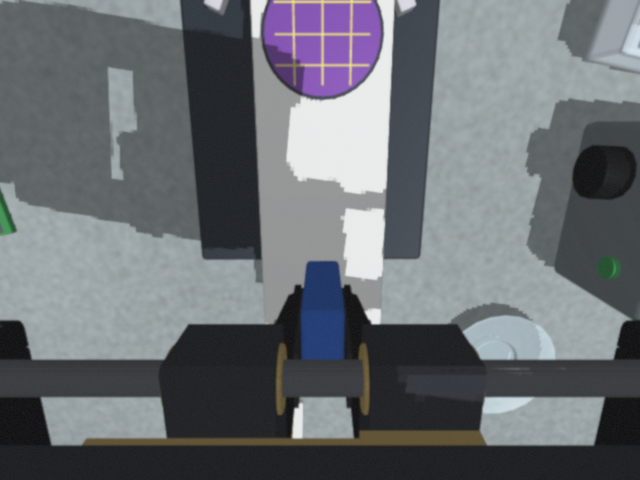

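View pics/scene6.png

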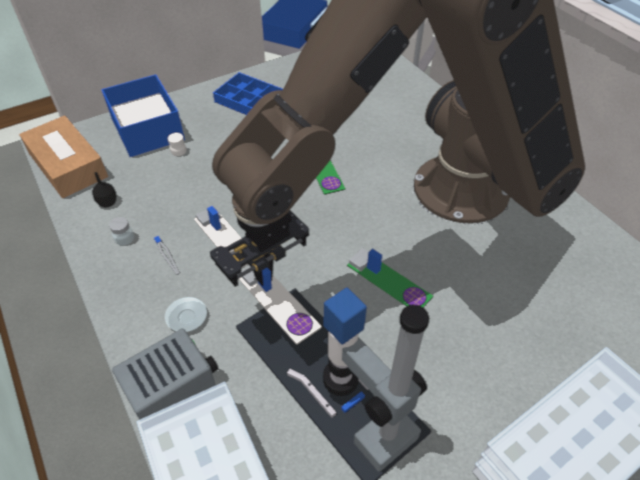

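Call:
send_rows(
  plan="-1.5 -1 38 0 5; -1.5 -1 38 0 5",
)

```text
t: 7.35
eef_pos: [614.1, 81.2, 50.3]
tcp_rot: [3.115, 0.01, 1.708]
ft_force: [-0.8, 0.4, -3.8]
opening: 0.168
```

```bash
python3 - <<'E'
from plan import *
for i in range(3): p=eyes.read_camera('wrist')
save(p,'wrist7.png')
s=env.state();print(s['eef_pos'],s['tcp_rot'],s['ft_force'],s['opening'])
E
```

```text
[613.08147492  81.05272495  49.48227156] [3.12008086 0.00910172 1.70767782] [-0.3887946  -0.17121498 -1.52901454] 0.1660201926577509
```

View pics/wrist7.png

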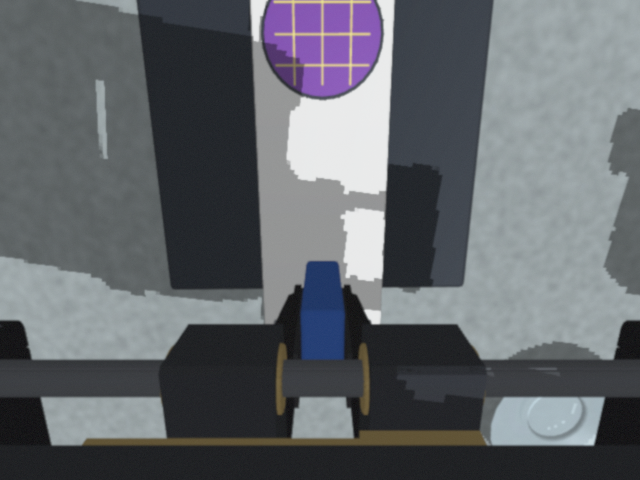

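Call:
send_rows(
  plan="0 -3.5 8 -0.004 5; 0 0 3 0 5",
)

```text
t: 7.7
eef_pos: [610.8, 79.3, 40.8]
tcp_rot: [3.117, 0.01, 1.71]
ft_force: [0.7, -0.0, -3.6]
opening: 0.168
```

```bash
python3 - <<'E'
from plan import *
for i in range(3): p=eyes.read_camera('scene')
save(p,'scene8.png')
a=p['image'][190:420,180:430]
cv2.imwrite('pics/s8c.png',cv2.cvtColor(cv2.resize(a,None,fx=3,fy=3,interpolation=cv2.INTER_CUBIC)[:600],cv2.COLOR_RGB2BGR))
s=env.state();print(s['eef_pos'],s['tcp_rot'],s['ft_force'],s['opening'])
E
```

```text
[611.58861818  79.68697041  41.32446322] [3.11538554 0.0097653  1.71045205] [-0.08810749  0.3122597  -2.86516771] 0.16888042358995403
```

View pics/s8c.png

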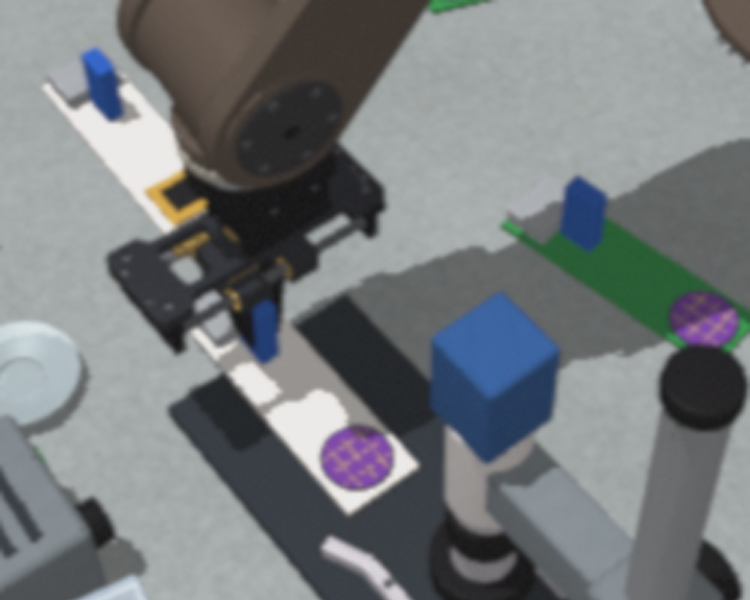

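Call:
send_rows(
  plan="0 -1 2.5 0 5; 0 0 1 0 5",
)

```text
t: 8.05
eef_pos: [611.5, 79.4, 39.8]
tcp_rot: [3.113, 0.01, 1.71]
ft_force: [-2.6, -0.5, 5.5]
opening: 0.164
```

```bash
python3 - <<'E'
from plan import *
p=eyes.read_camera('wrist')
s=env.state();print(s['eef_pos'],s['tcp_rot'],s['ft_force'],s['moment'],s['opening'])
E
```

```text
[611.47406016  79.43540739  39.73570044] [3.11265405 0.0101076  1.71031474] [-1.81943965 -1.54130295  4.93357713] [-0.02788207  0.63627618  0.00535732] 0.1691474335374947
```

Call:
send_rows(
  plan="18 0 0 0 5; 20 0 0 0 5; 20 0 0 0 5; 20 0 0 -0.001 5",
)

```text
t: 8.5
eef_pos: [601.4, 156.8, 40.3]
tcp_rot: [3.11, 0.011, 1.708]
ft_force: [0.4, -0.2, -2.7]
opening: 0.167
```

```bash
cat > st.py <<'E'
from plan import *
def st(nm='wrist',out=None):
    for i in range(3): p=eyes.read_camera(nm)
    if out: save(p,out)
    s=env.state();P=s['eef_pos'];y=s['tcp_rot'][2]
    d=np.array([np.cos(1.712),np.sin(1.712)]);n=np.array([d[1],-d[0]])
    W=P[:2]+115.84*np.array([np.cos(y+.0048),np.sin(y+.0048)]);r=W-np.array([576.4,320.8])
    print(round(s['t'],2),P.round(1),s['tcp_rot'].round(4),s['ft_force'].round(1),s['moment'].round(2),round(s['opening'],3));print('wafer rel lens along,lat',(r@d).round(1),(r@n).round(1))
    return p
E
python3 -c "
from st import *
st('wrist','wrist9.png')"
```

```text
8.65 [601.3 157.   40.2] [3.1104 0.0106 1.7099] [-0.2 -0.2 -2.8] [-0.1   0.09  0.01] 0.17
wafer rel lens along,lat -49.8 1.2
```

View pics/wrist9.png

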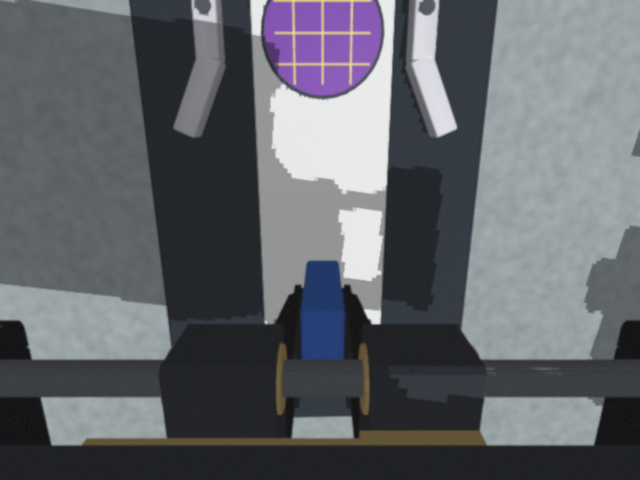

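```bash
python3 - <<'E'
from h import *
a=cv2.imread('pics/wrist9.png')[0:150,160:470]
cv2.imwrite('pics/w9c.png',cv2.resize(a,None,fx=2.5,fy=4,interpolation=cv2.INTER_CUBIC))
E
```

```text
(no output)
```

View pics/w9c.png

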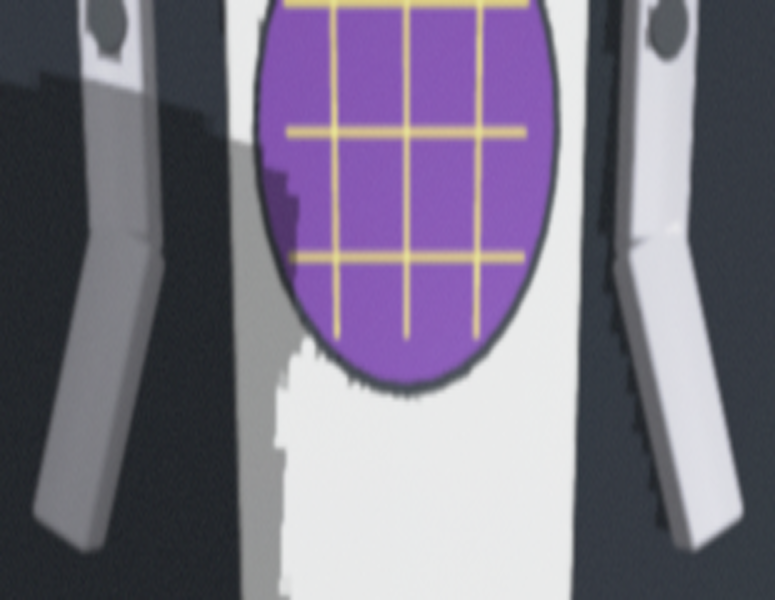

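```bash
python3 - <<'E'
from st import *
p=st()
d=np.array([np.cos(1.712),np.sin(1.712)])
l=onz(p,160+158/2.5,248/4,24);r=onz(p,160+627/2.5,246/4,24);print('top bends',l,r,np.hypot(*(l-r)[:2]))
l2=onz(p,160+163/2.5,264/4,12);r2=onz(p,160+614/2.5,264/4,12);print('foot',l2,r2,np.hypot(*(l2-r2)[:2]))
im=p['image'].astype(int);R,G,B=[im[...,i] for i in range(3)]
vio=((R>50)&(B>1.25*G)&(R>1.1*G))
m=np.zeros_like(vio);m[0:110,250:390]=1;vio&=m
cs,_=cv2.findContours(vio.astype(np.uint8),0,1);c=max(cs,key=cv2.contourArea)[:,0,:];h=cv2.convexHull(c)[:,0,:]
h=h[h[:,1]>3]
W=np.array([onz(p,u,v,19.5)[:2] for u,v in h]);A=np.c_[2*W,np.ones(len(W))];x=np.linalg.lstsq(A,(W**2).sum(1),rcond=None)[0]
print('wafer',x[:2],np.sqrt(x[2]+x[:2]@x[:2]))
for q in ((l+r)/2,(l2+r2)/2):
    e=q[:2]-x[:2];print('wafer s', -60-e@d,'lat',-(e@np.array([d[1],-d[0]])))
E
```

```text
8.8 [601.6 155.4  40.2] [3.1105 0.0106 1.7076] [-0.3  0.3 -2.2] [-0.12  0.1  -0.01] 0.165
wafer rel lens along,lat -51.4 1.7
top bends [546.84081359 253.05483181  24.        ] [624.02511098 264.2703258   24.        ] 77.9948912980276
foot [545.35298891 252.70822336  12.        ] [624.62992079 264.00724116  12.        ] 80.07808521275386
wafer [585.85775675 270.60233165] 24.766287431290348
wafer s -48.23886317085341 lat 2.10090666004426
wafer s -47.999186176267436 lat 2.58092246117723
```

Call:
send_rows(
  plan="15 -1.3 0.5 -0.002 5; 15 -1 0.5 -0.001 5; 12 0 0.3 0 5",
)

```text
t: 9.1
eef_pos: [595.5, 195.4, 40.0]
tcp_rot: [3.107, 0.011, 1.706]
ft_force: [0.1, -2.7, 2.2]
opening: 0.166
```

```bash
python3 - <<'E'
from st import *
p=st('wrist','wrist10.png')
q=eyes.read_camera('scene');save(q,'scene10.png')
a=q['image'][190:440,180:430]
cv2.imwrite('pics/s10c.png',cv2.cvtColor(cv2.resize(a,None,fx=2.4,fy=2.4,interpolation=cv2.INTER_CUBIC)[:600],cv2.COLOR_RGB2BGR))
E
```

```text
9.25 [595.3 196.2  39.9] [3.1068 0.0105 1.7072] [-1.4  5.1  5.7] [ 0.97  0.32 -0.14] 0.167
wafer rel lens along,lat -10.2 1.2
```

View pics/wrist10.png

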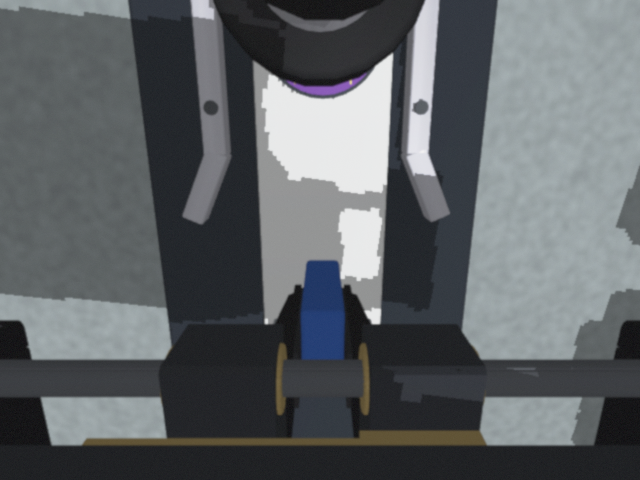

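View pics/s10c.png

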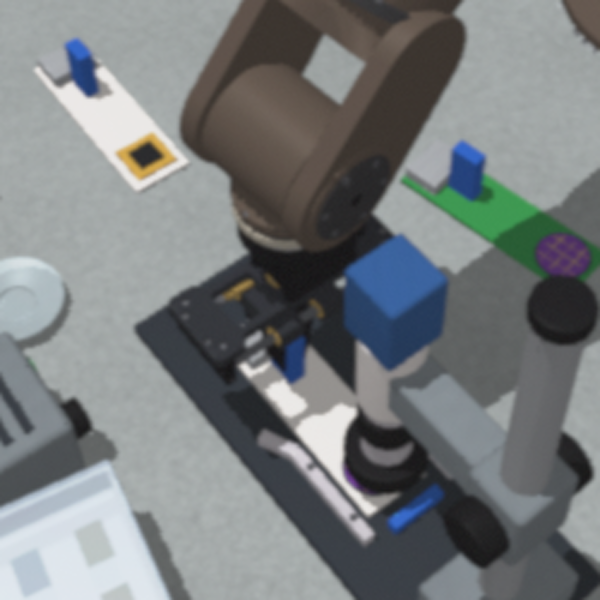

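```bash
python3 - <<'E'
from h import *
a=cv2.imread('pics/wrist10.png')[60:240,170:460]
cv2.imwrite('pics/w10c.png',cv2.resize(a,None,fx=2.5,fy=3,interpolation=cv2.INTER_CUBIC))
E
```

```text
(no output)
```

View pics/w10c.png

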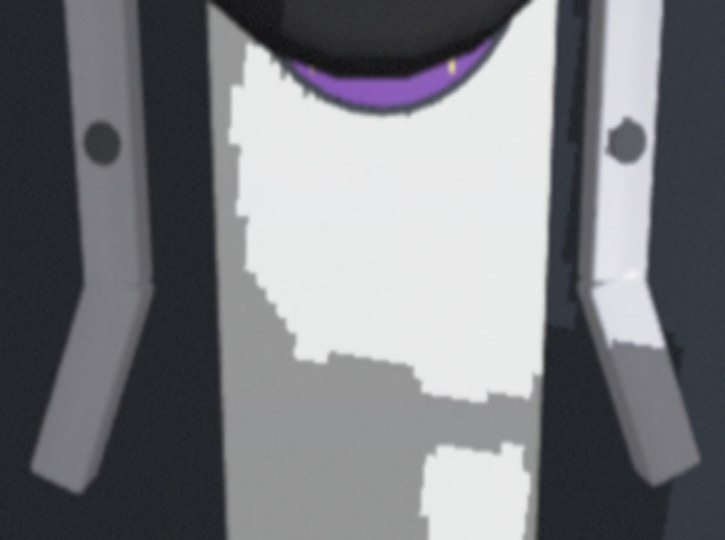

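```bash
python3 - <<'E'
from st import *
p=st()
s=env.state();y=s['tcp_rot'][2]
d=np.array([np.cos(y),np.sin(y)]);n=np.array([d[1],-d[0]])
def rel(X): e=np.array(X)[:2]-s['eef_pos'][:2]; return (e@d).round(1),(e@n).round(1)
for z,l,r in ((12,(231.2,157.3),(401.2,156.3)),(24,(170+140/2.5,60+284/3),(170+590/2.5,60+280/3))):
    a=onz(p,*l,z);b=onz(p,*r,z);print(z,rel(a),rel(b),np.hypot(*(a-b)[:2]))
a=onz(p,257.2,60+290/3,18);b=onz(p,388.8,60+290/3,18);print('carrier edges',rel(a),rel(b),np.hypot(*(a-b)[:2]))
print('wafer near edge',rel(onz(p,170+385/2.5,60+112/3,19)))
E
```

```text
9.45 [595.4 195.4  39.9] [3.1071 0.0105 1.7063] [-0.9  5.9  5.5] [ 1.    0.47 -0.08] 0.166
wafer rel lens along,lat -11.0 1.2
12 (np.float64(64.4), np.float64(-42.1)) (np.float64(64.7), np.float64(38.1)) 80.1952847530547
24 (np.float64(66.5), np.float64(-42.1)) (np.float64(67.0), np.float64(37.4)) 79.56811483415936
carrier edges (np.float64(65.1), np.float64(-29.3)) (np.float64(65.0), np.float64(31.0)) 60.244873387943905
wafer near edge (np.float64(90.6), np.float64(1.1))
```

Call:
send_rows(
  plan="5 -2 0 -0.003 5; 4 -2 0 -0.003 5",
)

```text
t: 9.65
eef_pos: [590.8, 203.1, 40.0]
tcp_rot: [3.106, 0.011, 1.712]
ft_force: [1.8, -2.7, 3.4]
opening: 0.168
```

```bash
python3 - <<'E'
from st import *
p=st('wrist','wrist11.png')
a=p['image'][60:240,170:460]
cv2.imwrite('pics/w11c.png',cv2.cvtColor(cv2.resize(a,None,fx=2.5,fy=3,interpolation=cv2.INTER_CUBIC),cv2.COLOR_RGB2BGR))
E
```

```text
9.8 [590.5 203.5  39.9] [3.1063 0.0106 1.712 ] [0.1 1.8 4. ] [ 0.49  0.2  -0.04] 0.171
wafer rel lens along,lat -2.2 -3.1
```

View pics/w11c.png

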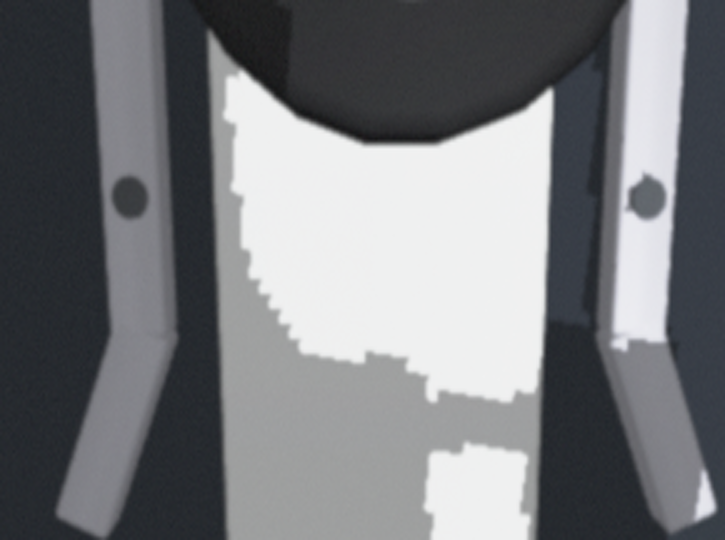

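```bash
python3 - <<'E'
from st import *
p=st()
s=env.state();y=s['tcp_rot'][2]
d=np.array([np.cos(y),np.sin(y)]);n=np.array([d[1],-d[0]])
def rel(X): e=np.array(X)[:2]-s['eef_pos'][:2]; return (e@d).round(1),(e@n).round(1)
c=lambda x,yy:(170+x/2.5,60+yy/3)
for z,l,r in ((12,(176,345),(598,345)),(24,(164,332),(612,335))):
    a=onz(p,*c(*l),z);b=onz(p,*c(*r),z);print(z,rel(a),rel(b),np.hypot(*(a-b)[:2]))
for row in (200,345,500):
    pass
a=onz(p,*c(220,345),18);b=onz(p,*c(545,345),18);print('carrier edges',rel(a),rel(b),np.hypot(*(a-b)[:2]))
im=p['image']; g=im.sum(2)
# ring bottom outline points
pts=[c(190,5),c(230,62),c(298,115),c(360,142),c(440,142),c(530,105),c(575,65),c(625,0)]
for z in (48,):
    W=np.array([rel(onz(p,*q,z)) for q in pts]);A=np.c_[2*W,np.ones(len(W))];x=np.linalg.lstsq(A,(W**2).sum(1),rcond=None)[0];print('ring',z,x[:2],np.sqrt(x[2]+x[:2]@x[:2]))
    print(W)
E
```

```text
9.95 [590.5 203.6  40. ] [3.1064 0.0105 1.7118] [-1.3  3.   3.7] [ 0.73  0.37 -0.03] 0.163
wafer rel lens along,lat -2.2 -3.0
12 (np.float64(56.0), np.float64(-38.3)) (np.float64(55.7), np.float64(42.5)) 80.79463890714224
24 (np.float64(59.5), np.float64(-38.4)) (np.float64(58.7), np.float64(41.9)) 80.3249183903977
carrier edges (np.float64(56.7), np.float64(-29.3)) (np.float64(56.5), np.float64(31.0)) 60.30339807312252
ring 48 [123.4916097    2.91523644] 38.40042911102167
[[101.  -28.1]
 [ 94.7 -22.7]
 [ 88.7 -13. ]
 [ 85.5  -3.8]
 [ 85.5   8.1]
 [ 89.9  21.5]
 [ 94.5  27.9]
 [101.9  34.8]]
```

Call:
send_rows(
  plan="2.5 1.2 0 0 5",
)

```text
t: 10.05
eef_pos: [591.0, 205.6, 39.9]
tcp_rot: [3.108, 0.011, 1.712]
ft_force: [-0.9, -4.1, 4.0]
opening: 0.168
```

```bash
python3 - <<'E'
from st import *
p=st('wrist','wrist12.png')
a=p['image'][60:240,170:460]
cv2.imwrite('pics/w12c.png',cv2.cvtColor(cv2.resize(a,None,fx=2.5,fy=3,interpolation=cv2.INTER_CUBIC),cv2.COLOR_RGB2BGR))
p=st('scene','scene12.png')
a=p['image'][300:440,260:430]
cv2.imwrite('pics/s12c.png',cv2.cvtColor(cv2.resize(a,None,fx=4.2,fy=4.2,interpolation=cv2.INTER_CUBIC),cv2.COLOR_RGB2BGR))
E
```

```text
10.2 [591.2 206.   39.9] [3.1071 0.0107 1.712 ] [-0.9 -1.7  5.6] [-0.03  0.49  0.19] 0.167
wafer rel lens along,lat 0.1 -2.1
10.35 [591.2 206.   40. ] [3.107  0.0107 1.712 ] [-1.  -1.4  5.1] [-0.08  0.48  0.13] 0.168
wafer rel lens along,lat 0.1 -2.1
```

View pics/w12c.png

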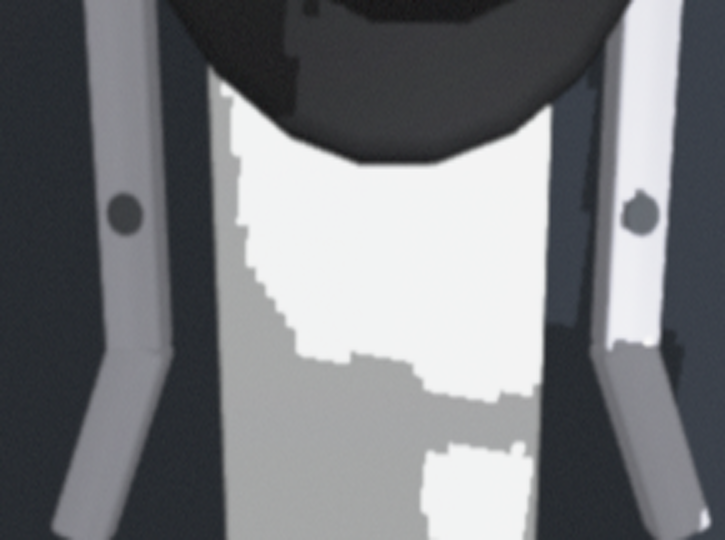

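View pics/s12c.png

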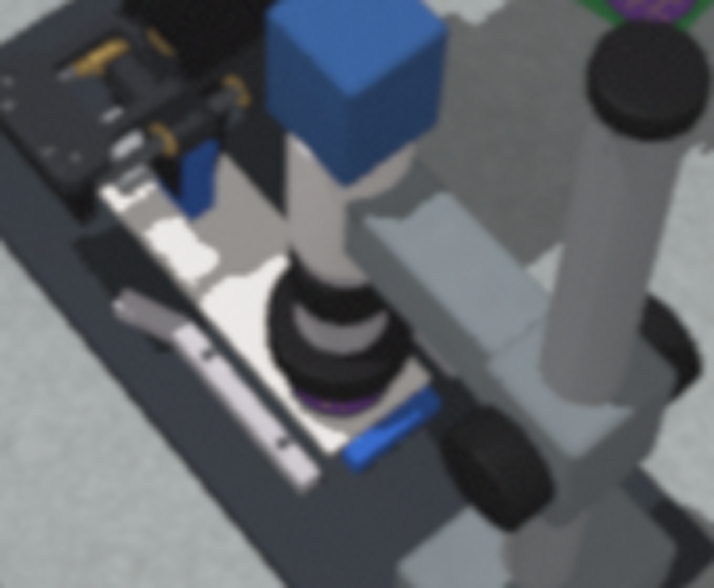

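```bash
python3 - <<'E'
from st import *
p=eyes.read_camera('scene');im=p['image'].astype(int);R,G,B=[im[...,i] for i in range(3)]
d=np.array([np.cos(1.712),np.sin(1.712)]);n=np.array([d[1],-d[0]]);L=np.array([576.4,320.8])
m=(R>1.15*G)&(B>1.2*G)&(B>50);k=np.zeros_like(m);k[385:405,322:350]=1;m&=k
ys,xs=np.where(m)
for x in range(xs.min(),xs.max()+1):
    q=ys[xs==x]
    if len(q):
        X=onz(p,x,q.max()+.5,19)[:2]-L;print(x,q.min(),q.max(),(X@d).round(1),(X@n).round(1))
# stop top edge near side
b=(B>120)&(R<90);k[:]=0;k[385:415,335:370]=1;b&=k;ys,xs=np.where(b)
for x in range(xs.min(),xs.max()+1,4):
    q=ys[xs==x];X=onz(p,x,q.min()-.5,24)[:2]-L;print('stop',x,q.min(),q.max(),(X@d).round(1),(X@n).round(1))
E
```

```text
330 392 392 -1.0 20.0
331 393 394 3.3 21.2
332 393 395 6.1 21.0
333 394 396 8.9 20.8
334 394 396 10.1 19.3
335 395 397 12.8 19.1
336 395 397 14.0 17.7
337 395 397 15.2 16.2
338 396 397 16.4 14.7
339 395 398 19.2 14.5
340 396 398 20.4 13.0
341 396 398 21.6 11.5
342 396 398 22.8 10.1
343 395 398 24.0 8.6
344 395 397 23.6 5.8
345 395 397 24.8 4.3
346 395 396 24.5 1.5
347 395 396 25.7 -0.0
348 394 395 25.3 -2.9
349 394 395 26.5 -4.3
stop 342 406 409 35.2 20.8
stop 346 403 410 35.3 11.0
stop 350 401 406 37.0 2.5
stop 354 399 403 38.8 -6.0
stop 358 397 400 40.5 -14.6
```

Call:
send_rows(
  plan="0 0 0 0 60",
)

```text
t: 10.5
eef_pos: [591.2, 205.9, 39.7]
tcp_rot: [3.107, 0.011, 1.712]
ft_force: [-0.2, 0.7, -0.3]
opening: 0.207
```

```bash
python3 - <<'E'
from st import *
st();st();st();p=st('wrist','wrist13.png')
E
```

```text
10.65 [591.  206.   39.6] [3.1077 0.0108 1.712 ] [ 0.3 -0.6  0.6] [-0.11  0.07 -0.01] 0.321
wafer rel lens along,lat 0.1 -2.3
10.8 [591.1 206.   39.7] [3.1074 0.0107 1.712 ] [ 0.4 -0.3  0.1] [-0.08  0.08  0.02] 0.448
wafer rel lens along,lat 0.1 -2.2
10.95 [591.1 206.   39.9] [3.1072 0.0107 1.712 ] [-0.1 -0.3 -0.1] [-0.11  0.11  0.01] 0.577
wafer rel lens along,lat 0.1 -2.1
11.1 [591.2 206.   39.9] [3.1071 0.0107 1.712 ] [ 0.5 -0.3  0.4] [-0.09  0.1   0.  ] 0.625
wafer rel lens along,lat 0.1 -2.1
```

View pics/wrist13.png

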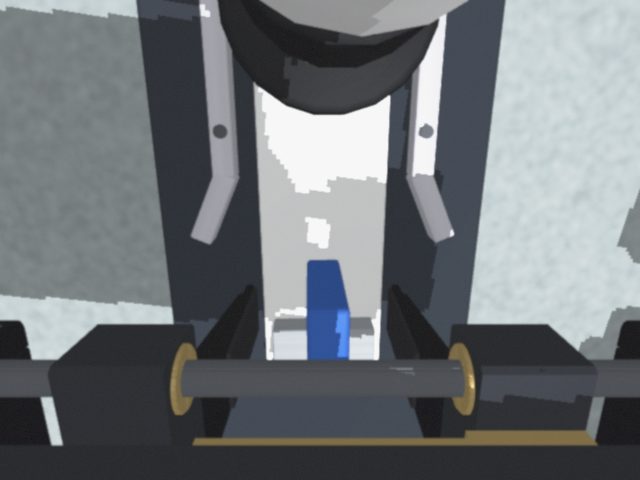

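The bar is released and the carrier lies flat, midway between the rails. Now I retreat back and up.

Call:
send_rows(
  plan="-15 0 -4 0 60; -20 0 -15 0 60; -20 0 -35 0 60; -20 0 -40 0 60; -40 0 -25 0 60; -45 0 0 0 60; -45 0 0 0 60",
)

```text
t: 11.8
eef_pos: [615.9, -4.0, 167.4]
tcp_rot: [3.107, 0.012, 1.719]
ft_force: [0.5, -0.1, 0.7]
opening: 0.633
```

```bash
python3 - <<'E'
from st import *
p=st('wrist','wrist14.png')
q=eyes.read_camera('scene');save(q,'scene14.png');t=eyes.read_camera('top');save(t,'top14.png')
a=q['image'][260:440,240:440]
cv2.imwrite('pics/s14c.png',cv2.cvtColor(cv2.resize(a,None,fx=3.3,fy=3.3,interpolation=cv2.INTER_CUBIC),cv2.COLOR_RGB2BGR))
E
```

```text
11.95 [616.   -5.  166.5] [3.1081 0.0123 1.7144] [-0.5  1.   0.9] [-0.04  0.07 -0.01] 0.632
wafer rel lens along,lat -212.3 -7.5
```

View pics/wrist14.png

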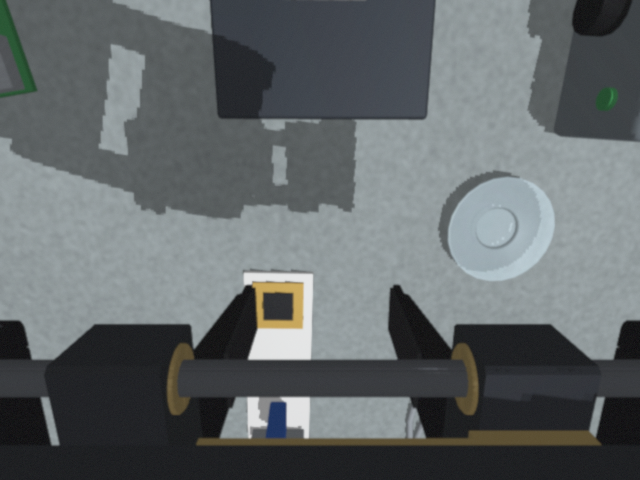

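View pics/s14c.png

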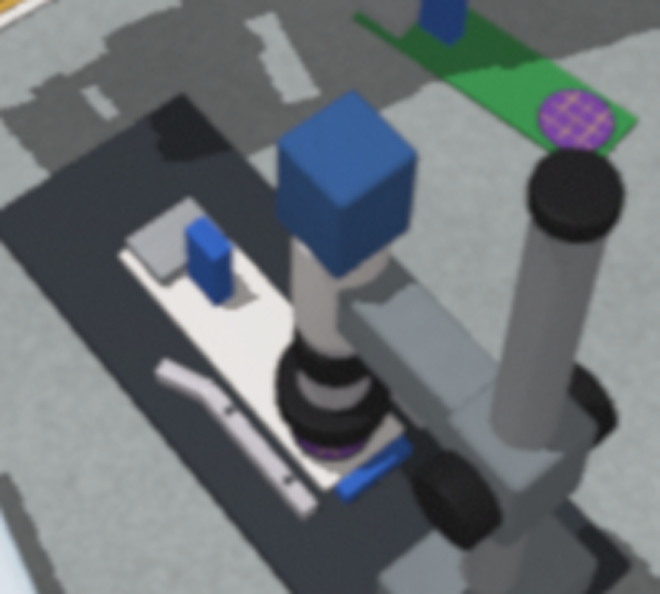

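View pics/top14.png

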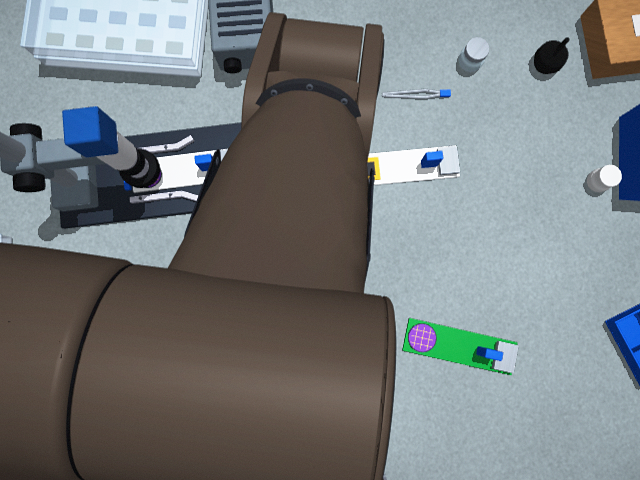

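```bash
python3 - <<'E'
from st import *
yaw=1.712;d=np.array([np.cos(yaw),np.sin(yaw)]);n=np.array([d[1],-d[0]]);L=np.array([576.4,320.8])
def P(a,b,z): return [*(L+a*d+b*n),z]
for nm,(x0,y0,w,h,k) in (('top',(110,120,130,100,6)),('scene',(240,290,170,140,4.5))):
    p=eyes.read_camera(nm)
    im=cv2.resize(cv2.cvtColor(p['image'],cv2.COLOR_RGB2BGR)[y0:y0+h,x0:x0+w],None,fx=k,fy=k,interpolation=cv2.INTER_CUBIC)
    def pl(pts,col):
        q=np.array([[(a-x0+.5)*k,(b-y0+.5)*k] for a,b in (proj(p,X) for X in pts)],np.int32);cv2.polylines(im,[q],False,col,1)
    pl([P(30,-30,18),P(-170,-30,18),P(-170,30,18),P(30,30,18),P(30,-30,18)],(0,0,255))
    pl([P(-250,-80,12),P(-250,80,12)],(0,255,255))
    pl([P(24.5*np.cos(t),24.5*np.sin(t),19) for t in np.linspace(0,6.3,40)],(0,255,0))
    pl([P(-115+a,b,76) for a,b in((-15,-8),(15,-8),(15,8),(-15,8),(-15,-8))],(0,255,255))
    cv2.imwrite('pics/ov2_%s.png'%nm,im)
E
```

```text
(no output)
```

View pics/ov2_top.png

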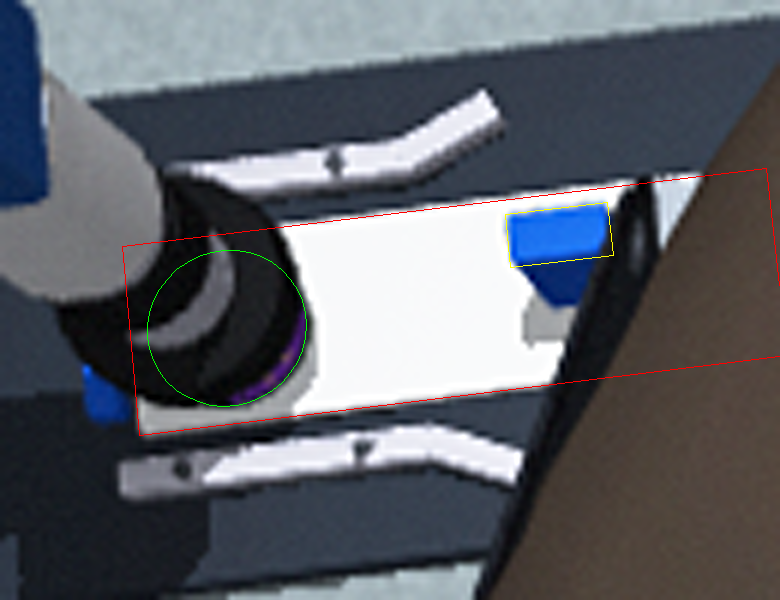

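View pics/ov2_scene.png

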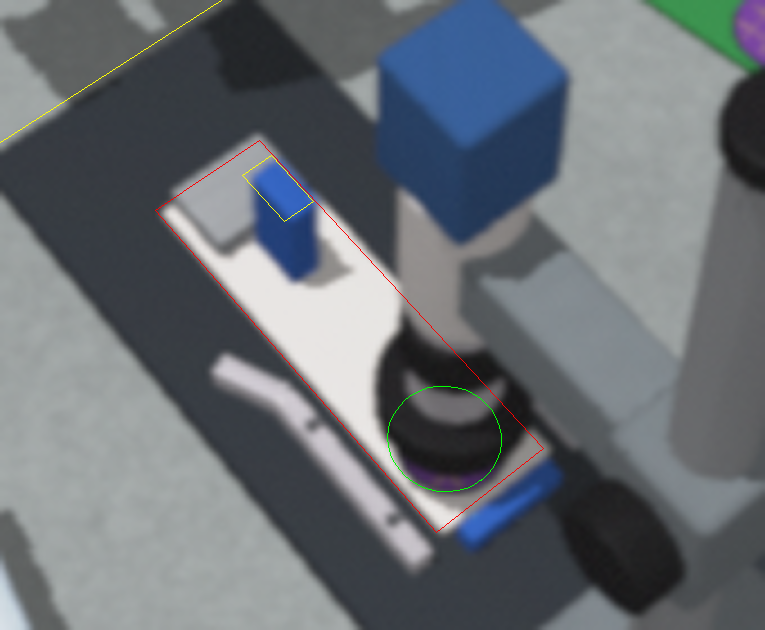

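```bash
python3 - <<'E'
from h import *
print(job_done(), env.state()['t'])
E
```

```text
the job is handed in; nothing more can be done
the job is handed in; nothing more can be done
```

I gripped the white carrier with the violet wafer by its blue bar and set it on the microscope's base. I slid it wafer end first between the rails until the wafer lay under the lens, then released it, backed the arm clear and handed the job in. The arm's clock read about 12 s.

- **Position:** along the slide, the arm pose put the wafer 0.1 mm past the lens axis and the scene camera about 1 mm past. The wrist view gave a range of about -1 to +2 mm. A final overlay of the wanted position on the top and scene pictures matched to about 1–2 mm.
- **Sideways:** the checks disagreed here. The wrist view showed the carrier midway between the rails to about 0.2 mm. The arm pose and the scene camera gave about 2 mm to one side, which is within the calibration error. I trusted the rails.
- **Resting state:** the carrier looks flat on the base and the gripper was clear of everything.
- **Other objects:** the chip carrier and the green look-alikes were not touched. The force readings I took stayed below about 15 N, and nothing suggested contact with the microscope head.

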